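# Close a coffee tin and pull-check its lid

### The arm

A 7-joint arm with a two-finger parallel gripper is mounted at the origin on the work surface. World frame = base frame: x ahead of the robot, y to its left, z up, the work surface at z = 0. Lengths are in m, angles in rad, forces in N, time in s.
With the tool pointing down it reaches from about 0.4 to 0.9 m from the base axis. Payload 5.6 kg.
Tool frame: the origin (TCP) lies between the finger pads; the fingertips stand 8 mm ahead of it and the grasp point (between the pads) lies 11 mm behind it; z points along the fingers, y is the line along which they close (so a half turn about z gives the same grasp; the last joint's range is limited). The gripper opens to 92 mm and grips with 3 to 60 N. Pads are 20 mm wide; open, the fingers measure 128 mm over their backs; the gripper's body (75 mm by 189 mm) begins 69 mm behind the grasp point.
Start: joints at [-1.325, 0.468, -0.012, 1.603, 0.006, 1.071, -0.056], TCP at [0.185, 0.623, 0.223] pointing down, gripper open.
Joint ranges: [-2.53, 2.53], [-0.31, 2.02], [-1.57, 1.55], [0.28, 2.44], [-1.29, 4.43], [0.15, 1.84], [-2.92, 2.92]. Speed limits (rad/s): [2.57, 2.57, 3.14, 3.14, 3.14, 3.14, 3.14].

### API

Orientations are given as a unit quaternion [w, x, y, z].
In Python, from rig import r, cams, workorder gives the robot as it stands.
- The arm moves only by the tool servo_tool, never from a script. Its argument "motion" is a list that holds one entry, the list of rows, each a list of 7 numbers: the turn, a rotation vector about the world's x, y, z in units of 5 degrees (1.0 is 5 degrees), then the shift along the world's x, y, z in units of 25 mm (1.0 is 25 mm), then the opening, from -1 (shut) to 1 (fully open). A call has 1 to 10 rows; each row shifts and turns the commanded pose from where the row before left it; what a row does not reach is not made up. A row lasts 1/10 s, in which the tool goes at most 50 mm and 8.59 degrees, less where a joint would pass 70% of its speed; a pose out of reach is approached as far as the arm can. A call is refused whole if a number of a shift passes 1 or a number of a turn 1, either way. A call with a gripper value outside its range is refused whole. The fingers move at their own pace and stop on an object; the grip force is fixed at half the most. Time passes only in rows, so rows that do not move let the fingers close. It gives the time, the measured TCP pose, the force, the opening and the grip force at its end, in the units of the state.
- r.get_obs(): the state, without advancing time (a new reading comes with each control period).
- cams.get_image(name): name is "scene" or "top" or "wrist"; returns a dict with "color" (480x640x3 uint8, red, green, blue), "fovy" (degrees; the focal length in pixels is half the picture's height over the tangent of half this angle, whatever the lens; pixels are square), "cx", "cy" (the principal point, pixels), "rvec" (rotation vector, rad) and "tvec" (3), from world to camera coordinates, as OpenCV has them; the wrist camera has in their place "tool_from_camera" (4x4, takes a point from camera to tool coordinates, whose origin is the TCP and whose axes are the flange's). Camera axes: x right, y down, z forward; pixel columns grow to the right and rows downward; lengths in m; the calibration is good to about 2 mm. A picture is of the moment at which its call begins: read the wrist's pose just before it. There is no depth.
- workorder.sign_off(): hands the job in; it is judged then, once.
The state is a dict: "clock": time; "q": joint angles; "joint_velocities": joint speeds; "joint_efforts": joint torques, N m; "ee_pos": TCP position; "tool_rot": TCP orientation; "force": force on the tool from outside, world axes, zero at the start; "torque": the same for the moment, N m; "gripper_width": opening from 0.0 (shut) to 1.0 (fully open); "gripper_force": force on a finger pad.
Only numpy, scipy, OpenCV 4.12 (cv2) and the standard library are available. Lean on these libraries where they do the work, as an engineer would, in place of code of your own. Each camera call takes 0.05 s, during which the arm holds its last target. There are 200 camera calls.

### The job

Fit the plug lid that matches the open coffee tin on the pull-check stand: press it down until it snaps fully home, pressing with no more than 40 N. Then tug it up by its handle with a steady 13 N for a full second to prove that it is retained, never pulling as much as 20 N, ease off so the tin settles back down, and let go with the lid still fully home. Leave the smaller lid, the closed tins and the steel cup where they are.

Things in the scene. Friction and masses are not known exactly. Their poses are not given: they have to be found in the camera images.
- lid_grip (a point): Centre of the wooden bar handle of the larger lid, the one that fits (steel, about 120 g). The bar is 56 mm long along x, 18 mm wide along y, 26 mm high; z points up out of the lid. The lid lies handle up on the counter. This point is 16 mm above the underside of the lid's round flange (92 mm diameter, 3 mm thick) and 34 mm above the plug's foot. It may go on at any yaw.
- lid_foot (a point): Centre of the foot of the larger lid's plug, the flat underside it lies on. The plug is round, 18 mm deep from flange to foot: 70 mm diameter at the foot, widening to 76 mm at 8 to 9 mm up, then stepping in to a 70 mm neck at 12 mm up.
- small_lid_grip (a point): Centre of the handle of a smaller lid of the same make that does not fit (66 mm flange, bar handle 44 x 18 x 26 mm), lying near the first. Leave it alone.
- tin_mouth (a point): Centre of the open mouth of the white tin on the stand, level with its rim, z up, 125 mm above the counter at rest. Tin 100 mm, mouth 80 mm in diameter and 22 mm deep. Fully home the flange lies on the rim, lid_grip 16 mm above this point. Snapped in, the lid gives 1 to 3 mm before the beads hold it and withstands over 22 N of pull; not snapped in, it comes out at a few newtons.
- bead_level (a point): Point on the mouth's axis, 4.5 mm below the rim, at the level of four rounded steel spring beads in the mouth wall that leave 71 mm between opposite ones and give way outward. An entering plug comes to rest on them with its foot about 8 mm below the rim; pressing with some 8 to 20 N carries the plug's wide part past them and the lid snaps in.
- carriage (a joint): Height in m of the stand's sprung carriage (with the tin) above its lower stop; 0 at rest, up to 0.008. It lifts off when the lid is pulled up with about 8 N and rises about 1 mm for every further 4 N (13 N: about 1.25 mm; 20 N: 3 mm).
- stand: The stand's fixed steel base, 150 x 150 x 18 mm, origin at the centre of its underside on the counter; the tin stands centrally over it.
- tin_a: Closed white tin, 103 mm diameter, 121 mm high, origin at its underside. Bystander.
- tin_b: Another closed white tin of the same size. Bystander.
- dosing_cup: Steel cup, 84 mm diameter, 90 mm high, origin at its underside. Bystander.
Not all that is in view belongs to the job. Leave any orange or pink look-alike of the part that bears lid_grip alone.

How it is judged:
By the outcome, as a careful person would: the job done as asked, in the order asked, and still so for the second after the job is handed in, with the robot touching nothing.
It also fails if it takes over 67 s, if anything falls off the work surface, if the arm or the gripper's body presses on something with over 40 N, if the wrist force passes 120 N, or if a joint passes its speed limit or range.

## Working session

There is one attempt and no reset: what is moved stays moved. The work goes in short steps, Python scripts to look and compute and a tool call to move; the robot and the scene stay as the last step left them, time stands still between calls to the robot, and variables do not carry over. Pictures are saved under pics/ and viewed, at most 10 in all, crops included, and the job is handed in when it is done.

Besides the shell and the picture viewer there is one more tool, called as name(argument=value, ...) on one line, values as JSON. servo_tool: Moves the arm, as the interface text tells. Its arguments: {"type":"object","properties":{"motion":{"type":"array"}},"required":["motion"]}

```bash
mkdir -p pics; python3 - <<'E'
from rig import r,cams
import cv2,numpy as np,pickle
o=r.get_obs();print(o)
for n in("top","scene"):
    d=cams.get_image(n);cv2.imwrite(f"pics/{n}0.png",d["color"][:,:,::-1]);pickle.dump(d,open(f"pics/{n}0.pkl","wb"))
    print(n,{k:v for k,v in d.items() if k!="color"})
E
```

```text
{'clock': 0.0, 'q': array([-1.32498164,  0.46837891, -0.01159187,  1.60360499,  0.00599568,
        1.07138204, -0.05630649]), 'joint_velocities': array([-0.00062431, -0.00102866,  0.0010258 , -0.00078229,  0.00052201,
        0.00075146, -0.00145489]), 'joint_efforts': array([ 3.16598180e-04, -5.20576251e+01, -1.20742538e-02, -2.43735141e+01,
       -5.65793412e-02,  1.74993376e-02,  1.64249927e-04]), 'ee_pos': array([0.18504322, 0.62252345, 0.22164691]), 'tool_rot': array([-6.38610843e-05,  1.43946685e-01,  9.89585062e-01, -8.67101850e-04]), 'force': array([-0.09737851,  0.26271978, -0.61569257]), 'torque': array([ 0.02676751, -0.02059201, -0.05213006]), 'gripper_force': 0.0, 'gripper_width': 0.9983157054487022}
top {'fovy': 54.957963476714525, 'cx': 318.45246850597874, 'cy': 239.5313291909851, 'rvec': array([ 2.13072604, -2.18925315,  0.12539083]), 'tvec': array([0.00655301, 0.60325828, 1.09883077])}
scene {'fovy': 50.136612020583044, 'cx': 319.5769831331236, 'cy': 237.1563353263902, 'rvec': array([ 2.25501164,  1.04970149, -0.38899199]), 'tvec': array([-0.37489145, -0.29091572,  1.35561128])}
```

View pics/top0.png

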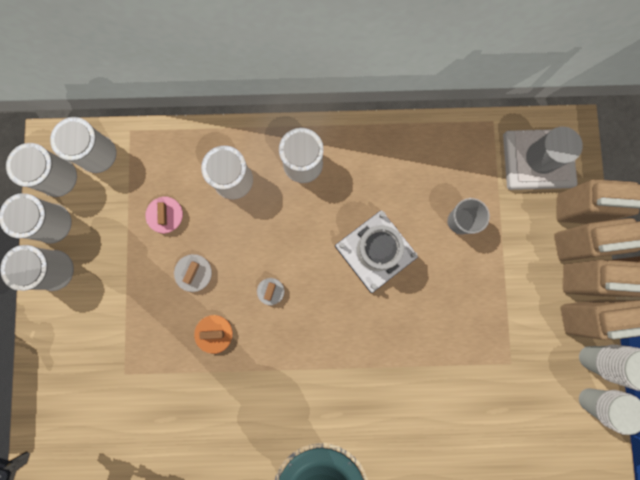

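View pics/scene0.png

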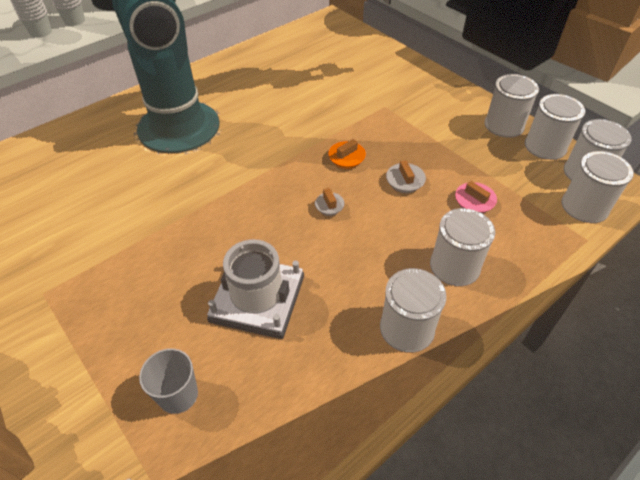

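Top view: larger steel lid at about (193,273), handle slightly tilted; small lid (271,291); open tin's mouth at about (381,248) on the stand; cup (468,218). Orange and pink decoys are at (213,335) and (164,215). I'll measure the lid and the mouth.

```bash
cat > h.py <<'E'
import numpy as np,cv2,pickle
def cam(d):
    f=d["color"].shape[0]/2/np.tan(np.radians(d["fovy"])/2)
    K=np.array([[f,0,d["cx"]],[0,f,d["cy"]],[0,0,1]]);R=cv2.Rodrigues(d["rvec"])[0];return K,R,d["tvec"]
def plane(d,uv,z):
    K,R,t=cam(d);c=-R.T@t;v=(R.T@np.linalg.inv(K)@np.c_[np.atleast_2d(uv),np.ones(len(np.atleast_2d(uv)))].T).T
    return c+v*((z-c[2])/v[:,2])[:,None]
def proj(d,P):
    K,R,t=cam(d);p=(K@(R@np.atleast_2d(P).T+t[:,None])).T;return p[:,:2]/p[:,2:]
E
python3 - <<'E'
from h import *
d=pickle.load(open("pics/top0.pkl","rb"));im=d["color"]
hsv=cv2.cvtColor(im,cv2.COLOR_RGB2HSV)
for n,(u,v) in dict(lid=(193,273),small=(271,291)).items():
    x0,y0=u-28,v-28;roi=hsv[y0:y0+56,x0:x0+56]
    g=(roi[...,1]<75).astype(np.uint8)
    br=((roi[...,1]>110)&(roi[...,2]<165)).astype(np.uint8)
    cs=max(cv2.findContours(g,0,1)[0],key=cv2.contourArea);e=cv2.fitEllipse(cv2.convexHull(cs))
    c=np.array(e[0])+[x0,y0];print(n,"flange",c,e[1],plane(d,c,.020))
    k,lab,st,ce=cv2.connectedComponentsWithStats(br)
    hull=cv2.drawContours(np.zeros_like(br),[cv2.convexHull(cs)],-1,1,-1)
    m=br&cv2.erode(hull,np.ones((5,5)))
    h=max(cv2.findContours(m,0,1)[0],key=cv2.contourArea);rr=cv2.minAreaRect(h)
    bx=plane(d,cv2.boxPoints(rr)+[x0,y0],.045);print(" handle",rr,plane(d,np.array(rr[0])+[x0,y0],.045),"sides",bx[1]-bx[0],bx[2]-bx[1])
cv2.imwrite("pics/crop.png",np.hstack([cv2.resize(im[y-50:y+50,x-50:x+50,::-1],(400,400),interpolation=cv2.INTER_CUBIC) for x,y in((193,273),(381,248))]))
K,R,t=cam(d);print("campos",-R.T@t)
E
```

```text
lid flange [192.2667675  272.70101166] (38.130043029785156, 39.13937759399414) [[0.53098279 0.3043671  0.02      ]]
 handle ((27.318822860717773, 28.055294036865234), (2.8619203567504883, 20.615528106689453), 22.833650588989258) [[0.52879509 0.29736195 0.045     ]] sides [ 0.04539218 -0.01911082  0.        ] [-0.00286941 -0.00640859  0.        ]
small flange [270.09498405 291.10037231] (28.1486873626709, 28.398357391357422) [[0.48057903 0.11257007 0.02      ]]
 handle ((27.74138069152832, 28.603450775146484), (3.6765806674957275, 15.756773948669434), 23.198591232299805) [[0.47910937 0.10835661 0.045     ]] sides [ 0.0342367  -0.01543436  0.        ] [-0.00369488 -0.00809077  0.        ]
campos [ 0.47030886 -0.0096576   1.16194185]
```

View pics/crop.png

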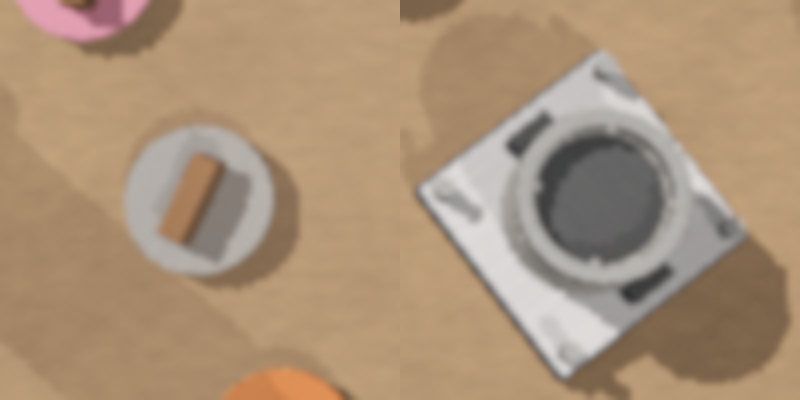

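servo_tool(motion=[[[0,0,-0.1,0.95,-0.9,0.1,1],[0,0,-0.1,0.95,-0.9,0.1,1],[0,0,-0.1,0.95,-0.9,0.1,1],[0,0,-0.1,0.95,-0.9,0.1,1],[0,0,-0.1,0.95,-0.9,0.1,1],[0,0,-0.1,0.95,-0.9,0.1,1],[0,0,-0.1,0.95,-0.9,0.1,1],[0,0,-0.1,0.95,-0.9,0.1,1],[0,0,-0.1,0.95,-0.9,0.1,1],[0,0,-0.1,0.95,-0.9,0.1,1]]])

```text
clock: 1.1
ee_pos: [0.4233, 0.3968, 0.2474]
tool_rot: [-0.0, 0.187, 0.982, -0.0]
force: [0.2, 0.9, 0.2]
gripper_width: 1.0
gripper_force: 0.0
```

```bash
python3 - <<'E'
from rig import r,cams
d=cams.get_image("wrist");print({k:v for k,v in d.items() if k!="color"})
o=r.get_obs();print(o["ee_pos"],o["q"])
E
```

```text
{'fovy': 68.65072700725432, 'cx': 316.00785881441533, 'cy': 235.97090809667165, 'tool_from_camera': array([[-7.55611637e-04, -9.68658761e-01, -2.48394109e-01,
         6.90752482e-02],
       [ 9.99999678e-01, -7.99114983e-04,  7.43106810e-05,
         5.96485549e-04],
       [-2.70477146e-04, -2.48393973e-01,  9.68659053e-01,
        -1.61450525e-01],
       [ 0.00000000e+00,  0.00000000e+00,  0.00000000e+00,
         1.00000000e+00]])}
[0.42859781 0.39180427 0.24792955] [-0.89641545  0.32310902  0.11961981  1.7587243  -0.03869676  1.06200047
  0.42214392]
```

servo_tool(motion=[[[0,0,-0.1,0.82,-0.7,0,1],[0,0,-0.1,0.82,-0.7,0,1],[0,0,-0.1,0.82,-0.7,0,1],[0,0,0,0.82,-0.7,0,1],[0,0,0,0.82,-0.7,0,1],[0,0,0,0,0,0,1],[0,0,0,0,0,0,1]]])

```text
clock: 1.85
ee_pos: [0.5249, 0.3104, 0.2471]
tool_rot: [-0.0, 0.2, 0.98, -0.0]
force: [0.1, -0.2, -0.2]
gripper_width: 1.002
gripper_force: 0.0
```

```bash
cat >> h.py <<'E'
from scipy.spatial.transform import Rotation as Rot
def wrist(cams,r,name):
    o=r.get_obs();d=cams.get_image("wrist")
    q=o["tool_rot"];T=np.eye(4);T[:3,:3]=Rot.from_quat([q[1],q[2],q[3],q[0]]).as_matrix();T[:3,3]=o["ee_pos"]
    W=np.linalg.inv(T@d["tool_from_camera"]);d["rvec"]=cv2.Rodrigues(W[:3,:3])[0].ravel();d["tvec"]=W[:3,3]
    cv2.imwrite(f"pics/{name}.png",d["color"][:,:,::-1]);pickle.dump(d,open(f"pics/{name}.pkl","wb"));print(o["clock"],o["ee_pos"],q,o["force"]);return d
E
python3 - <<'E'
from rig import r,cams
from h import *
d=wrist(cams,r,"w1")
print(proj(d,[[.531,.304,.021],[.577,.304,.021],[.531,.35,.021]]))
E
```

```text
1.85 [0.52494383 0.31036976 0.24710909] [-4.27777316e-04  2.00337041e-01  9.79726923e-01 -2.10250420e-04] [ 0.10430036 -0.19605106 -0.19568818]
[[312.43795737 216.95232454]
 [328.22624665 253.0000408 ]
 [350.50249919 200.94586572]]
```

View pics/w1.png

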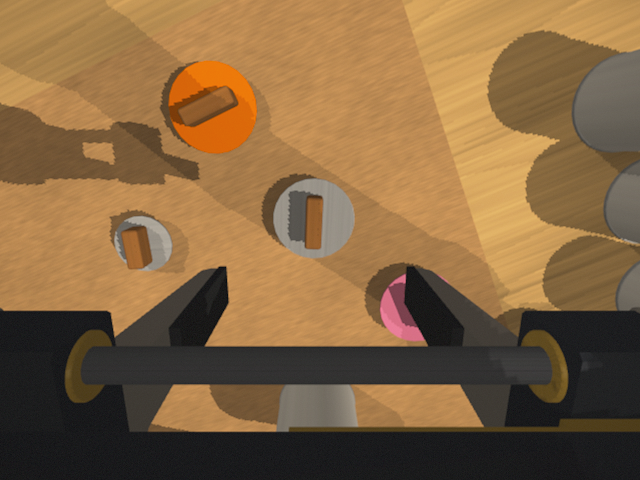

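Wrist view: steel lid flange centred at (314,218), its handle near-vertical at (314,222). Orange lid is at (212,106) and pink under the right finger. Measuring precisely.

```bash
python3 - <<'E'
from h import *
d=pickle.load(open("pics/w1.pkl","rb"));im=d["color"];hsv=cv2.cvtColor(im,cv2.COLOR_RGB2HSV)
x0,y0=266,172;roi=hsv[y0:y0+96,x0:x0+96]
g=(roi[...,1]<60).astype(np.uint8)
cs=max(cv2.findContours(g,0,1)[0],key=cv2.contourArea);hl=cv2.convexHull(cs);e=cv2.fitEllipse(hl);c=np.array(e[0])+[x0,y0]
P=plane(d,hl[:,0]+[x0,y0],.021);cc,rad=cv2.minEnclosingCircle(P[:,:2].astype(np.float32));print("flange",c,e,plane(d,c,.021),cc,rad)
hull=cv2.drawContours(np.zeros_like(g),[hl],-1,1,-1)
for vm in(0,125):
    m=((roi[...,1]>120)&(roi[...,2]>vm)).astype(np.uint8)&cv2.erode(hull,np.ones((5,5)))
    h=max(cv2.findContours(m,0,1)[0],key=cv2.contourArea);bx=plane(d,cv2.boxPoints(cv2.minAreaRect(h))+[x0,y0],.047)
    a,b=bx[1]-bx[0],bx[2]-bx[1]
    print(bx.mean(0),np.linalg.norm(a),np.linalg.norm(b),[np.degrees(np.arctan2(v[1],v[0])) for v in(a,b)])
E
```

```text
flange [313.16340256 217.66396713] ((47.16340255737305, 45.66396713256836), (78.94326782226562, 80.9201889038086), 99.00829315185547) [[0.53206784 0.30442733 0.021     ]] (0.5333718061447144, 0.3039214313030243) 0.04566934332251549
[0.53220033 0.30486962 0.047     ] 0.05631216134065824 0.016781714494639544 [np.float64(154.47784035514366), np.float64(64.86501794178102)]
[0.53377827 0.30467724 0.047     ] 0.05352081888088675 0.01526795619751825 [np.float64(153.5130388420836), np.float64(63.818276015334156)]
```

servo_tool(motion=[[[0,0,-0.25,0.16,-0.12,-0.8,1],[0,0,-0.25,0.16,-0.12,-0.8,1],[0,0,0,0,0,-0.8,1],[0,0,0,0,0,-0.8,1],[0,0,0,0,0,-0.8,1],[0,0,0,0,0,-0.8,1],[0,0,0,0,0,-0.8,1],[0,0,0,0,0,-0.8,1],[0,0,0,0,0,-0.5,1],[0,0,0,0,0,0,1]]])

```text
clock: 2.9
ee_pos: [0.5312, 0.305, 0.0733]
tool_rot: [-0.001, 0.22, 0.975, -0.001]
force: [0.4, -0.1, 0.1]
gripper_width: 0.997
gripper_force: 0.0
```

```bash
python3 - <<'E'
from rig import r,cams
from h import *
d=wrist(cams,r,"w2")
E
```

```text
2.9 [0.53117254 0.3050357  0.07332656] [-0.00143752  0.22028101  0.97543479 -0.00108694] [ 0.37685395 -0.06168679  0.13817876]
```

View pics/w2.png

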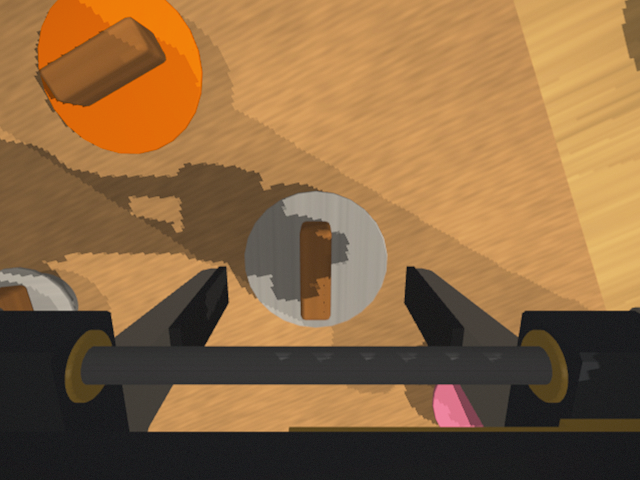

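The handle sits midway between the fingers: handle at about (316,270), finger inner edges at 227 and 406. Descend and grip.

servo_tool(motion=[[[0,0,0,0.04,0,-0.6,1],[0,0,0,0,0,-0.6,1],[0,0,0,0,0,-0.45,1],[0,0,0,0,0,0,1],[0,0,0,0,0,0,1]]])

```text
clock: 3.45
ee_pos: [0.534, 0.3043, 0.0334]
tool_rot: [-0.0, 0.221, 0.975, -0.0]
force: [0.3, 0.3, 0.3]
gripper_width: 1.0
gripper_force: 0.0
```

servo_tool(motion=[[[0,0,0,-0.04,0,-0.1,1],[0,0,0,0,0,0,0],[0,0,0,0,0,0,-1],[0,0,0,0,0,0,-1],[0,0,0,0,0,0,-1],[0,0,0,0,0,0,-1],[0,0,0,0,0,0,-1],[0,0,0,0,0,0,-1],[0,0,0,0,0,0,-1]]])

```text
clock: 4.35
ee_pos: [0.5331, 0.3046, 0.0313]
tool_rot: [0.0, 0.221, 0.975, -0.0]
force: [0.9, 0.1, 0.4]
gripper_width: 0.323
gripper_force: 0.0
```

servo_tool(motion=[[[0,0,0,0,0,0,-1],[0,0,0,0,0,0,-1],[0,0,0,0,0,0,-1],[0,0,0,0,0,0,-1]]])

```text
clock: 4.75
ee_pos: [0.5331, 0.3045, 0.0313]
tool_rot: [-0.0, 0.221, 0.975, -0.0]
force: [0.7, -0.5, 0.4]
gripper_width: 0.191
gripper_force: 30.0
```

servo_tool(motion=[[[0,0,0,0,0,0.6,-1],[0,0,0,0,0,0.8,-1],[0,0,0,0,0,1,-1],[0,0,0,0,0,1,-1],[0,0,0,0,0,1,-1],[0,0,0,0,0,1,-1],[0,0,0,0,0,1,-1],[0,0,0,0,0,1,-1],[0,0,0,0,0,1,-1],[0,0,0,0,0,0,-1]]])

```text
clock: 5.75
ee_pos: [0.535, 0.3056, 0.2461]
tool_rot: [0.003, 0.221, 0.975, 0.003]
force: [-0.0, 0.3, -0.7]
gripper_width: 0.192
gripper_force: 30.0
```

```bash
python3 - <<'E'
from h import *
d=pickle.load(open("pics/top0.pkl","rb"))
print(plane(d,[[381.75,247.25]],.125))
s=pickle.load(open("pics/scene0.pkl","rb"));P=plane(d,[[381.75,247.25]],.125)[0]
a=np.linspace(0,6.28,5)[:4]
print(proj(s,P),proj(s,P+np.c_[.05*np.cos(a),.05*np.sin(a),0*a]))
E
```

```text
[[ 0.5712158  -0.15213997  0.125     ]]
[[249.04941812 259.30652643]] [[265.57974877 276.80835209]
 [271.61952775 245.22192001]
 [233.42464323 242.70327105]
 [225.42976361 274.00200523]]
```

servo_tool(motion=[[[0,0,0,0.3,-0.95,0,-1],[0,0,0,0.3,-0.95,0,-1],[0,0,0,0.3,-0.95,0,-1],[0,0,0,0.3,-0.95,0,-1],[0,0,0,0.3,-0.95,0,-1],[0,0,0,0.3,-0.95,0,-1],[0,0,0,0.3,-0.95,0,-1],[0,0,0,0.3,-0.95,0,-1],[0,0,0,0.3,-0.95,0,-1],[0,0,0,0.3,-0.95,0,-1]]])

```text
clock: 6.75
ee_pos: [0.6077, 0.066, 0.2406]
tool_rot: [-0.001, 0.221, 0.975, -0.0]
force: [1.3, 0.1, -1.2]
gripper_width: 0.198
gripper_force: 30.0
```

servo_tool(motion=[[[0,0,0,0.3,-0.95,0,-1],[0,0,0,0.3,-0.95,0,-1],[0,0,0,0.3,-0.95,0,-1],[0,0,0,0.3,-0.95,0,-1],[0,0,0,0.3,-0.95,0,-1],[0,0,0,0,0,0,-1],[0,0,0,0,0,0,-1],[0,0,0,0,0,0,-1]]])

```text
clock: 7.55
ee_pos: [0.6452, -0.0501, 0.2408]
tool_rot: [-0.001, 0.22, 0.975, 0.0]
force: [0.5, 0.1, -1.1]
gripper_width: 0.193
gripper_force: 30.0
```

```bash
python3 - <<'E'
from rig import r,cams
from h import *
d=wrist(cams,r,"w3")
print(proj(d,[.571,-.152,.125]))
E
```

```text
7.55 [ 0.64519751 -0.05009311  0.24081883] [-6.15526599e-04  2.20342666e-01  9.75422262e-01  3.74853319e-04] [ 0.46985227  0.06268853 -1.06760828]
[[159.55105053 205.6939729 ]]
```

View pics/w3.png

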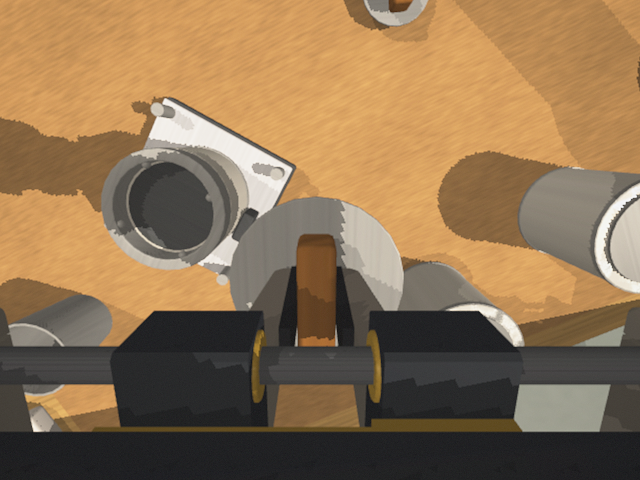

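```bash
python3 - <<'E'
from h import *
from scipy.optimize import least_squares
d=pickle.load(open("pics/w3.pkl","rb"));im=d["color"]
hsv=cv2.cvtColor(im,cv2.COLOR_RGB2HSV)
big=cv2.resize(im[130:290,85:265,::-1],None,fx=3.3,fy=3.3,interpolation=cv2.INTER_CUBIC);cv2.imwrite("pics/c3.png",big)
S=hsv[...,1].astype(np.float32)
c0=plane(d,[[165,209]],.125)[0];print("eye",c0)
pts=[]
rs=np.arange(.038,.06,.0004)
for a in np.radians(np.arange(0,360,4)):
    P=c0+np.c_[rs*np.cos(a),rs*np.sin(a),0*rs];uv=proj(d,P).astype(np.float32)
    s=cv2.remap(S,uv[:,0],uv[:,1],cv2.INTER_LINEAR).ravel()
    k=np.where(s>75)[0]
    if len(k) and s[k[0]:k[0]+10].min()>60 : pts.append(P[k[0],:2])
pts=np.array(pts)
f=lambda p:np.hypot(*(pts-p[:2]).T)-p[2]
q=least_squares(f,[*c0[:2],.05],loss="soft_l1",f_scale=.0007);print(len(pts),q.x,np.round(f(q.x)*1e3,1))
f2=lambda p:np.hypot(*(pts-p[:2]).T)-.05
print(least_squares(f2,c0[:2],loss="soft_l1",f_scale=.0007).x)
E
```

```text
eye [ 0.57515269 -0.14948688  0.125     ]
52 [ 0.57594875 -0.15136595  0.04974467] [ 0.3  6.  10.9  5.2  1.1 -0.3 -0.4 -0.1 -0.2 -0.4 -0.1 -0.3 -0.4 -0.1
 -0.3 -0.4 -0.2  0.1 -0.  -0.2  0.5 -0.  -0.1  0.1 -0.4 -0.1  0.2  1.
  0.1  0.4 -0.  -0.1  0.3  0.2  0.2  0.2  0.2 -0.2  0.3 -0.1 -0.1 -0.
  0.  -0.3 -0.2 -0.1 -0.4 -0.3 -0.2 -0.1 -0.4 -0.2]
[ 0.57597036 -0.15104474]
```

View pics/c3.png

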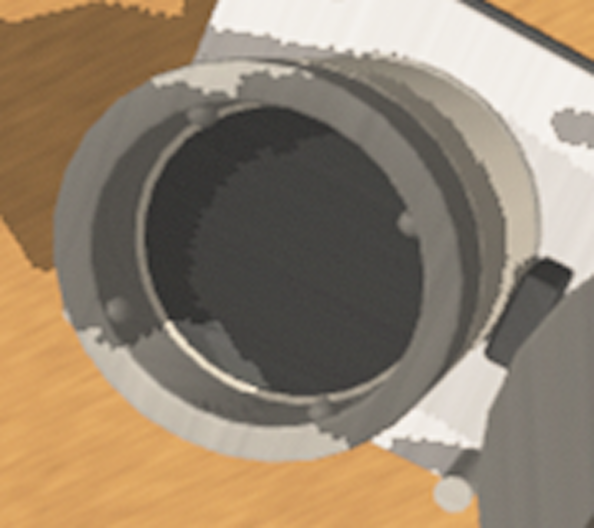

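```bash
python3 - <<'E'
from h import *
from scipy.optimize import least_squares
d=pickle.load(open("pics/w3.pkl","rb"));im=d["color"]
S=cv2.cvtColor(im,cv2.COLOR_RGB2HSV)[...,1].astype(np.float32)
c0=np.array([.6452,-.0501,.2408-.0103]);pts=[]
rs=np.arange(.040,.054,.0003)
for a in np.radians(np.arange(0,360,3)):
    P=c0+np.c_[rs*np.cos(a),rs*np.sin(a),0*rs];uv=proj(d,P).astype(np.float32)
    if uv[:,1].max()>262 : continue
    s=cv2.remap(S,uv[:,0],uv[:,1],cv2.INTER_LINEAR).ravel();k=np.where(s>75)[0]
    if len(k) and k[0]>3 and s[k[0]:].min()>60: pts.append(P[k[0],:2])
pts=np.array(pts);print(len(pts))
for fr in(0,1):
    f=lambda p:np.hypot(*(pts-p[:2]).T)-(p[2] if fr else .046)
    q=least_squares(f,[*c0[:2],.046],loss="soft_l1",f_scale=.0005);print(q.x-[*c0[:2],0],np.round(f(q.x)*1e3,1))
E
```

```text
30
[ 0.00093331 -0.00014443  0.046     ] [ 0.   0.1  0.1 -0.1 -0.1 -0.  -0.   0.  -0.2 -0.2  0.2  0.2 -0.  -0.
  0.   0.1  0.1 -0.2 -0.1  0.2  0.2 -0.1 -0.  -0.   0.3  0.  -0.3 -0.3
  0.   0. ]
[8.09477272e-04 3.35766844e-05 4.58025700e-02] [ 0.   0.1  0.1 -0.1 -0.1 -0.  -0.   0.  -0.2 -0.2  0.2  0.2 -0.1 -0.
  0.   0.1  0.1 -0.2 -0.2  0.2  0.2 -0.1 -0.  -0.   0.3  0.  -0.3 -0.2
  0.1  0.1]
```

servo_tool(motion=[[[0,0,0,-0.56,-0.81,0,-1],[0,0,0,-0.56,-0.81,0,-1],[0,0,0,-0.56,-0.81,0,-1],[0,0,0,-0.56,-0.81,0,-1],[0,0,0,-0.56,-0.81,-0.4,-1],[0,0,0,0,0,-0.8,-1],[0,0,0,0,0,-0.8,-1],[0,0,0,0,0,-0.5,-1],[0,0,0,0,0,0,-1],[0,0,0,0,0,0,-1]]])

```text
clock: 8.6
ee_pos: [0.5761, -0.1524, 0.1792]
tool_rot: [0.0, 0.221, 0.975, 0.0]
force: [-0.5, -0.0, -1.1]
gripper_width: 0.193
gripper_force: 30.0
```

servo_tool(motion=[[[0,0,0,0,0,0,-1],[0,0,0,0,0,0,-1]]])

```text
clock: 8.8
ee_pos: [0.5763, -0.1529, 0.1798]
tool_rot: [0.001, 0.221, 0.975, 0.0]
force: [-0.1, 0.1, -1.5]
gripper_width: 0.191
gripper_force: 30.0
```

servo_tool(motion=[[[0,0,0,-0.05,0.08,-0.3,-1],[0,0,0,0,0,-0.3,-1],[0,0,0,0,0,-0.2,-1],[0,0,0,0,0,0,-1],[0,0,0,0,0,0,-1]]])

```text
clock: 9.3
ee_pos: [0.5743, -0.151, 0.1585]
tool_rot: [-0.0, 0.221, 0.975, -0.0]
force: [0.3, 0.1, -1.1]
gripper_width: 0.192
gripper_force: 30.0
```

```bash
python3 - <<'E'
from rig import r,cams
import cv2
from h import *
d=cams.get_image("scene");cv2.imwrite("pics/s1.png",cv2.resize(d["color"][170:350,160:360,::-1],None,fx=3,fy=3,interpolation=cv2.INTER_CUBIC))
o=r.get_obs();print(o["ee_pos"],o["force"])
E
```

```text
[ 0.57449913 -0.15104494  0.1588331 ] [ 0.34611366  0.02510594 -1.4664065 ]
```

View pics/s1.png

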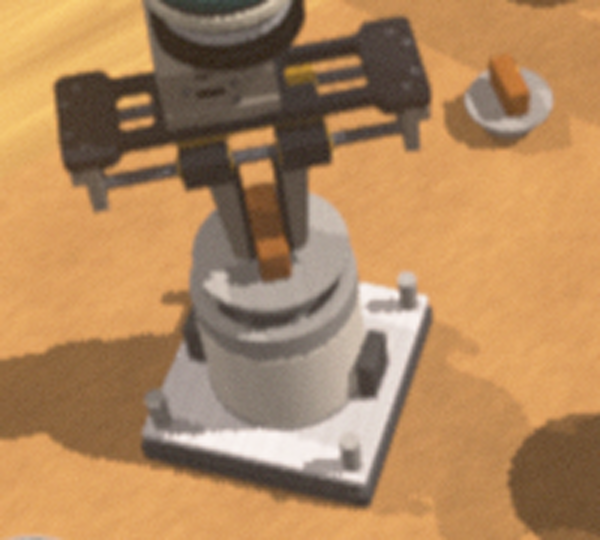

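The scene crop shows the lid over the mouth and concentric with it. Descend gently.

servo_tool(motion=[[[0,0,0,0.02,0,-0.12,-1],[0,0,0,0,0,-0.12,-1],[0,0,0,0,0,-0.08,-1],[0,0,0,0,0,0,-1]]])

```text
clock: 9.75
ee_pos: [0.5747, -0.1521, 0.1507]
tool_rot: [0.0, 0.222, 0.975, -0.001]
force: [0.7, -3.5, -0.8]
gripper_width: 0.194
gripper_force: 30.0
```

servo_tool(motion=[[[0,0,0,0,0,-0.06,-1],[0,0,0,0,0,-0.06,-1],[0,0,0,0,0,0,-1]]])

```text
clock: 10.05
ee_pos: [0.575, -0.1522, 0.1484]
tool_rot: [0.001, 0.221, 0.975, -0.001]
force: [-1.2, -4.6, 3.5]
gripper_width: 0.194
gripper_force: 30.0
```

servo_tool(motion=[[[0,0,0,0,-0.05,0,-1],[0,0,0,0,0,0,-1],[0,0,0,0,0,0,-1]]])

```text
clock: 10.35
ee_pos: [0.5751, -0.1523, 0.1482]
tool_rot: [0.0, 0.221, 0.975, -0.0]
force: [-1.9, -3.1, 6.4]
gripper_width: 0.193
gripper_force: 30.0
```

servo_tool(motion=[[[0,0,0,-0.03,-0.08,0,-1],[0,0,0,0,0,-0.06,-1],[0,0,0,0,0,0,-1],[0,0,0,0,0,0,-1]]])

```text
clock: 10.75
ee_pos: [0.5748, -0.1527, 0.1468]
tool_rot: [0.0, 0.221, 0.975, 0.001]
force: [-0.8, 0.4, 7.0]
gripper_width: 0.193
gripper_force: 30.0
```

servo_tool(motion=[[[0,0,0,0,0,-0.06,-1],[0,0,0,0,0,-0.06,-1],[0,0,0,0,0,0,-1]]])

```text
clock: 11.05
ee_pos: [0.5749, -0.1528, 0.1434]
tool_rot: [0.001, 0.221, 0.975, 0.001]
force: [0.4, -0.5, -1.0]
gripper_width: 0.195
gripper_force: 30.0
```

servo_tool(motion=[[[0,0,0,0,0,-0.06,-1],[0,0,0,0,0,-0.06,-1],[0,0,0,0,0,0,-1]]])

```text
clock: 11.35
ee_pos: [0.5739, -0.1533, 0.1393]
tool_rot: [-0.001, 0.221, 0.975, 0.0]
force: [1.7, 0.7, -4.2]
gripper_width: 0.194
gripper_force: 30.0
```

servo_tool(motion=[[[0,0,0,0,0,-0.06,-1],[0,0,0,0,0,-0.06,-1],[0,0,0,0,0,0,-1]]])

```text
clock: 11.65
ee_pos: [0.574, -0.1536, 0.1383]
tool_rot: [-0.0, 0.221, 0.975, 0.001]
force: [-2.2, 3.1, 5.7]
gripper_width: 0.19
gripper_force: 30.0
```

servo_tool(motion=[[[0,0,0,0,0,-0.06,-1],[0,0,0,0,0,-0.06,-1],[0,0,0,0,0,0,-1],[0,0,0,0,0,0,-1]]])

```text
clock: 12.05
ee_pos: [0.5741, -0.1536, 0.1382]
tool_rot: [-0.0, 0.221, 0.975, 0.001]
force: [-9.6, 4.7, 25.4]
gripper_width: 0.192
gripper_force: 30.0
```

Home at 0.1382 m with 25 N on it (expected 0.1383). Now ease off and then pull gradually.

servo_tool(motion=[[[0,0,0,0,0,0.06,-1],[0,0,0,0,0,0.06,-1],[0,0,0,0,0,0,-1],[0,0,0,0,0,0,-1]]])

```text
clock: 12.45
ee_pos: [0.5741, -0.1536, 0.1383]
tool_rot: [-0.0, 0.221, 0.975, 0.001]
force: [-2.2, 3.4, 9.1]
gripper_width: 0.191
gripper_force: 30.0
```

servo_tool(motion=[[[0,0,0,-0.02,0.05,0.05,-1],[0,0,0,0,0,0.04,-1],[0,0,0,0,0,0,-1],[0,0,0,0,0,0,-1]]])

```text
clock: 12.85
ee_pos: [0.5739, -0.1531, 0.1393]
tool_rot: [0.0, 0.221, 0.975, -0.0]
force: [2.1, 0.1, -2.8]
gripper_width: 0.191
gripper_force: 30.0
```

servo_tool(motion=[[[0,0,0,0,0,0.04,-1],[0,0,0,0,0,0,-1],[0,0,0,0,0,0,-1]]])

```text
clock: 13.15
ee_pos: [0.5739, -0.1528, 0.1402]
tool_rot: [0.0, 0.221, 0.975, 0.0]
force: [4.2, -0.4, -7.4]
gripper_width: 0.195
gripper_force: 30.0
```

servo_tool(motion=[[[0,0,0,0.05,0,0.04,-1],[0,0,0,0,0,0,-1],[0,0,0,0,0,0,-1]]])

```text
clock: 13.45
ee_pos: [0.5744, -0.1528, 0.141]
tool_rot: [-0.001, 0.221, 0.975, -0.0]
force: [2.9, 0.3, -10.3]
gripper_width: 0.194
gripper_force: 30.0
```

servo_tool(motion=[[[0,0,0,0.03,0,0.04,-1],[0,0,0,0,0,0,-1],[0,0,0,0,0,0,-1]]])

```text
clock: 13.75
ee_pos: [0.5746, -0.1528, 0.1419]
tool_rot: [-0.001, 0.221, 0.975, -0.0]
force: [1.2, -0.6, -12.4]
gripper_width: 0.197
gripper_force: 30.0
```

servo_tool(motion=[[[0,0,0,0,0,0.02,-1],[0,0,0,0,0,0,-1],[0,0,0,0,0,0,-1],[0,0,0,0,0,0,-1]]])

```text
clock: 14.15
ee_pos: [0.5747, -0.1528, 0.1426]
tool_rot: [-0.001, 0.221, 0.975, -0.0]
force: [-1.0, 0.1, -14.2]
gripper_width: 0.196
gripper_force: 30.0
```

servo_tool(motion=[[[0,0,0,0,0,0,-1],[0,0,0,0,0,0,-1],[0,0,0,0,0,0,-1],[0,0,0,0,0,0,-1],[0,0,0,0,0,0,-1],[0,0,0,0,0,0,-1],[0,0,0,0,0,0,-1],[0,0,0,0,0,0,-1],[0,0,0,0,0,0,-1],[0,0,0,0,0,0,-1]]])

```text
clock: 15.15
ee_pos: [0.5752, -0.1529, 0.1429]
tool_rot: [-0.0, 0.221, 0.975, -0.0]
force: [-3.7, 1.0, -16.2]
gripper_width: 0.196
gripper_force: 30.0
```

```bash
python3 - <<'E'
from rig import r,cams
from h import *
fs=[]
for i in range(6):
    wrist(cams,r,"hold") if i==0 else cams.get_image("wrist")
    fs.append(r.get_obs()["force"][2])
print(np.round(fs,1),r.get_obs()["ee_pos"])
E
```

```text
15.15 [ 0.57524675 -0.15288036  0.14290021] [-4.59744941e-04  2.21143328e-01  9.75241210e-01 -6.78494173e-06] [ -3.71320466   1.00646554 -16.16525926]
[-15.5 -15.4 -16.3 -15.5 -15.3 -14.6] [ 0.57537074 -0.15291689  0.1429466 ]
```

The pull crept up to about 15.5 N as the servo settled. I'll trim it to 13 N plus the lid's weight and hold again.

servo_tool(motion=[[[0,0,0,-0.04,0,-0.02,-1],[0,0,0,0,0,0,-1],[0,0,0,0,0,0,-1],[0,0,0,0,0,0,-1],[0,0,0,0,0,0,-1]]])

```text
clock: 15.95
ee_pos: [0.5752, -0.1529, 0.1428]
tool_rot: [0.001, 0.221, 0.975, 0.0]
force: [-1.7, 1.0, -15.8]
gripper_width: 0.195
gripper_force: 30.0
```

servo_tool(motion=[[[0,0,0,-0.02,0,-0.03,-1],[0,0,0,0,0,0,-1],[0,0,0,0,0,0,-1],[0,0,0,0,0,0,-1]]])

```text
clock: 16.35
ee_pos: [0.575, -0.153, 0.1423]
tool_rot: [0.001, 0.221, 0.975, 0.0]
force: [0.8, 0.5, -14.1]
gripper_width: 0.193
gripper_force: 30.0
```

servo_tool(motion=[[[0,0,0,0,0,-0.005,-1],[0,0,0,0,0,0,-1],[0,0,0,0,0,0,-1],[0,0,0,0,0,0,-1],[0,0,0,0,0,0,-1]]])

```text
clock: 16.85
ee_pos: [0.5748, -0.153, 0.142]
tool_rot: [0.001, 0.221, 0.975, 0.0]
force: [3.1, 1.5, -11.9]
gripper_width: 0.193
gripper_force: 30.0
```

servo_tool(motion=[[[0,0,0,0,0,0,-1],[0,0,0,0,0,0,-1],[0,0,0,0,0,0,-1],[0,0,0,0,0,0,-1],[0,0,0,0,0,0,-1]]])

```text
clock: 17.35
ee_pos: [0.5745, -0.1529, 0.1419]
tool_rot: [0.0, 0.221, 0.975, 0.0]
force: [3.3, 1.2, -12.1]
gripper_width: 0.197
gripper_force: 30.0
```

servo_tool(motion=[[[0,0,0,0,0,0,-1],[0,0,0,0,0,0,-1],[0,0,0,0,0,0,-1],[0,0,0,0,0,0,-1],[0,0,0,0,0,0,-1]]])

```text
clock: 17.85
ee_pos: [0.5744, -0.1529, 0.1418]
tool_rot: [0.0, 0.221, 0.975, 0.0]
force: [3.8, 0.2, -11.6]
gripper_width: 0.193
gripper_force: 30.0
```

servo_tool(motion=[[[0,0,0,0.04,0,0.02,-1],[0,0,0,0,0,0,-1],[0,0,0,0,0,0,-1],[0,0,0,0,0,0,-1]]])

```text
clock: 18.25
ee_pos: [0.5746, -0.1529, 0.142]
tool_rot: [-0.001, 0.221, 0.975, -0.0]
force: [1.3, 0.8, -12.4]
gripper_width: 0.191
gripper_force: 30.0
```

servo_tool(motion=[[[0,0,0,0,0,0,-1],[0,0,0,0,0,0,-1],[0,0,0,0,0,0,-1],[0,0,0,0,0,0,-1],[0,0,0,0,0,0,-1]]])

```text
clock: 18.75
ee_pos: [0.5747, -0.1529, 0.142]
tool_rot: [-0.0, 0.221, 0.975, 0.0]
force: [-1.0, 1.7, -12.9]
gripper_width: 0.196
gripper_force: 30.0
```

servo_tool(motion=[[[0,0,0,0,0,0,-1],[0,0,0,0,0,0,-1],[0,0,0,0,0,0,-1],[0,0,0,0,0,0,-1],[0,0,0,0,0,0,-1]]])

```text
clock: 19.25
ee_pos: [0.5748, -0.1529, 0.1421]
tool_rot: [-0.0, 0.221, 0.975, -0.0]
force: [-2.2, 1.2, -13.5]
gripper_width: 0.195
gripper_force: 30.0
```

servo_tool(motion=[[[0,0,0,0,0,0,-1],[0,0,0,0,0,0,-1],[0,0,0,0,0,0,-1],[0,0,0,0,0,0,-1],[0,0,0,0,0,0,-1]]])

```text
clock: 19.75
ee_pos: [0.5749, -0.1529, 0.1421]
tool_rot: [-0.0, 0.221, 0.975, -0.0]
force: [-2.1, 0.2, -12.5]
gripper_width: 0.196
gripper_force: 30.0
```

servo_tool(motion=[[[0,0,0,-0.02,0,0.01,-1],[0,0,0,0,0,0,-1],[0,0,0,0,0,0,-1],[0,0,0,0,0,0,-1],[0,0,0,0,0,0,-1]]])

```text
clock: 20.25
ee_pos: [0.5748, -0.1529, 0.1425]
tool_rot: [0.0, 0.221, 0.975, 0.0]
force: [-0.5, 1.2, -14.1]
gripper_width: 0.192
gripper_force: 30.0
```

servo_tool(motion=[[[0,0,0,0,0,0,-1],[0,0,0,0,0,0,-1],[0,0,0,0,0,0,-1],[0,0,0,0,0,0,-1],[0,0,0,0,0,0,-1]]])

```text
clock: 20.75
ee_pos: [0.5748, -0.1529, 0.1425]
tool_rot: [0.0, 0.221, 0.975, 0.0]
force: [0.2, 0.8, -14.6]
gripper_width: 0.192
gripper_force: 30.0
```

servo_tool(motion=[[[0,0,0,0,0,0,-1],[0,0,0,0,0,0,-1],[0,0,0,0,0,0,-1],[0,0,0,0,0,0,-1],[0,0,0,0,0,0,-1]]])

```text
clock: 21.25
ee_pos: [0.5748, -0.1529, 0.1425]
tool_rot: [0.0, 0.221, 0.975, 0.0]
force: [0.6, 1.3, -15.0]
gripper_width: 0.195
gripper_force: 30.0
```

servo_tool(motion=[[[0,0,0,0,0,0,-1],[0,0,0,0,0,0,-1],[0,0,0,0,0,0,-1],[0,0,0,0,0,0,-1],[0,0,0,0,0,0,-1]]])

```text
clock: 21.75
ee_pos: [0.5747, -0.1529, 0.1425]
tool_rot: [0.0, 0.221, 0.975, 0.0]
force: [0.6, 1.9, -14.5]
gripper_width: 0.192
gripper_force: 30.0
```

That was 1.5 s at a steady 13 N net of the lid's weight. Ease down and seat it home.

servo_tool(motion=[[[0,0,0,0,0,-0.04,-1],[0,0,0,0,0,-0.04,-1],[0,0,0,0,0,-0.04,-1],[0,0,0,0,0,-0.04,-1],[0,0,0,0,0,0,-1],[0,0,0,0,0,0,-1]]])

```text
clock: 22.35
ee_pos: [0.5753, -0.1534, 0.1393]
tool_rot: [0.001, 0.221, 0.975, -0.0]
force: [-1.3, -0.0, -2.2]
gripper_width: 0.194
gripper_force: 30.0
```

servo_tool(motion=[[[0,0,0,0,0,-0.04,-1],[0,0,0,0,0,-0.04,-1],[0,0,0,0,0,0,-1],[0,0,0,0,0,0,-1]]])

```text
clock: 22.75
ee_pos: [0.5755, -0.1535, 0.1383]
tool_rot: [0.001, 0.221, 0.975, 0.0]
force: [-4.0, 1.2, 7.4]
gripper_width: 0.193
gripper_force: 30.0
```

servo_tool(motion=[[[0,0,0,-0.04,0.02,-0.04,-1],[0,0,0,0,0,0,-1],[0,0,0,0,0,0.06,-1],[0,0,0,0,0,0,-1],[0,0,0,0,0,0,-1]]])

```text
clock: 23.25
ee_pos: [0.5751, -0.1532, 0.1383]
tool_rot: [0.002, 0.221, 0.975, -0.0]
force: [0.3, -1.1, 6.5]
gripper_width: 0.191
gripper_force: 30.0
```

servo_tool(motion=[[[0,0,0,0,0,0.03,-0.4],[0,0,0,0,0,0,-0.2],[0,0,0,0,0,0,0],[0,0,0,0,0,0,0],[0,0,0,0,0,0,0],[0,0,0,0,0,0,0]]])

```text
clock: 23.85
ee_pos: [0.5736, -0.1524, 0.1376]
tool_rot: [-0.0, 0.221, 0.975, 0.0]
force: [0.1, 0.2, 1.0]
gripper_width: 0.502
gripper_force: 0.0
```

servo_tool(motion=[[[0,0,0,0,0,0.3,0],[0,0,0,0,0,0.6,0],[0,0,0,0,0,1,0],[0,0,0,0,0,1,0],[0,0,0,0,0,1,0],[0,0,0,0,0,1,0],[0,0,0,0,0,0,0],[0,0,0,0,0,0,0]]])

```text
clock: 24.65
ee_pos: [0.5739, -0.1525, 0.2613]
tool_rot: [0.001, 0.221, 0.975, 0.0]
force: [-0.2, -0.4, -0.3]
gripper_width: 0.497
gripper_force: 0.0
```

```bash
python3 - <<'E'
from rig import r,cams
from h import *
d=cams.get_image("scene");cv2.imwrite("pics/s2.png",cv2.resize(d["color"][170:350,160:360,::-1],None,fx=3,fy=3,interpolation=cv2.INTER_CUBIC))
wrist(cams,r,"w4")
E
```

```text
24.7 [ 0.57329847 -0.15228043  0.26019409] [-6.95819802e-05  2.21091778e-01  9.75252999e-01  9.63760811e-05] [-0.75121792  0.54713634 -0.22256047]
```

View pics/s2.png

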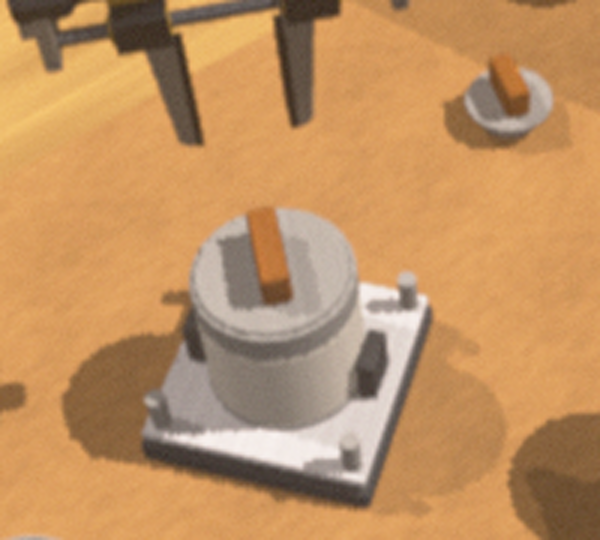

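The lid lies flush on the rim all round, and the gripper is clear above it. Handing in.

```bash
python3 -c "
from rig import workorder
print(workorder.sign_off())"
```

```text
the job is handed in; nothing more can be done
None
```

The larger lid is snapped fully home (highest press reading 25 N), held about 13 N net of its weight (14–15 N at the wrist; highest reading 16.3 N) for 1.5 s, then was eased down, re-seated and released flush on the rim, and the job is handed in at about 25 s.

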